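# Hang the jar arm on the slotted post and stand a jar in its cup

## Task

Hang the steel jar arm on the slotted post: hook its four claws into the two upper rows of slots, then press it down at the root until the spring catch snaps out and it sits fully home. Feel the claws in and press steadily rather than forcing it, since they are sheet steel and bend if arm and post are pushed together with more than about 50 N. Once it is locked, stand the slimmest of the three jars upright in the arm's cup, leaving the other two jars where they are.

Things in the scene. Friction and masses are not known exactly. Their poses are not given: they have to be found in the camera images.
- post: Grey slotted post screwed to the bench: foot plate 120 x 110 x 10 mm, column 50 mm wide and 210 mm high. Origin on the bench under the foot, z up. Its bare steel strip, 3 mm thick, is the front face: it looks along the post's -x and lies in the plane x = -18 mm. The strip hangs in long screw holes: slots and catch together may sit up to 7 mm above or below nominal (not measured).
- post_slots (a point): Middle of the strip's face at the lower edge of the third row of slots, nominal height: (-18, 0, 104) mm of the post, axes as the post. 4 rows of 2 slots: each 8 mm wide, 27.5 mm high, centred at y = -10 and +10 mm, hollow 25 mm deep behind; lower edges at nominal heights 32, 68, 104, 140 mm. The two upper rows are 104 and 140.
- catch (a joint): Dark spring catch in the middle of the strip, m: 0 = out (also when nothing touches it), up to 0.006 = pushed in. 9 mm wide, stands out 3.5 mm, square underside nominally 75 mm up, sloped on top up to 82.5 mm. Spring 3.5 N when out, 4.5 N when pushed in 3.5 mm. It snaps out into the window in the back of the arm, 3.5 to 20 mm above its lower edge, once the arm is home.
- jar_arm: Loose bent-steel arm, 175 x 49 x 80 mm, 220 g (varies), standing upright on the bench. Origin at the bottom of its back face, which bears on the strip; z up, +x towards the claws. Home on the post: axes as the post's, origin at x = -18, y = 0, z = 70 mm (+-7) of the post. Its lower edge meets the catch's slope some 11 mm above home; from there pressing takes about 5 to 15 N.
- jar_arm_claws (a point): Middle between the two lower necks of the four claws, at the back face: (0, 0, 34) mm of the arm, axes as the arm. Claws 4 mm thick at y = -10 and +10 mm; necks 8 mm high, undersides at z = 34 and 70 mm, reaching 10 mm out; tails hang 16 mm below the necks, behind a gap of 5 mm for the strip. They enter with the arm 17.75 mm (+-1.75) above home, then it sinks.
- jar_arm_grip (a point): Best grip on the jar arm: middle of its straight U-section beam, at (-80, 0, 40) mm of the arm, axes as the arm. The beam is 24 mm wide along y, 24 to 50 mm high, free to grip from x = -102 to -50 mm.
- jar_arm_tab (a point): Centre of the flat level tab, 20 x 24 mm, on top of the arm's root, at (-10, 0, 80) mm of the arm, axes as the arm: the place to press down. The post stands about 60 mm higher than the tab when home.
- jar_arm_cup (a point): Centre of the cup's inner floor at the arm's outer end, at (-140, 0, 4) mm of the arm, axes as the arm. The cup is 43 mm wide inside, 49 mm outside; its rim is 16 mm above this point; the beam beside it ends 31 mm away, 46 mm higher. On the post the cup end droops about 0.03 rad in the play; pushing down here strains the claws five times as much as pushing at the root.
- slim_jar: The slimmest jar: glass with a screw cap (fixed), 38 mm wide, 54 mm high, 85 g (varies). Origin at the centre of its underside, z up.
- squat_jar: Another glass jar, 44 mm wide, 47 mm high, too wide for the cup; stays where it is. Origin at the centre of its underside.
- wide_jar: Another glass jar, 48 mm wide, 52 mm high, too wide for the cup; stays where it is. Origin at the centre of its underside.
Mind the look-alikes: they are no part of the job. Leave any brown, orange or yellow look-alike of the slim_jar alone.

How it is judged:
By the outcome, as a careful person would: the job done as asked, in the order asked, and still so for the second after the job is handed in, with the robot touching nothing.
It also fails if it takes over 72 s, if anything falls off the work surface, if the arm or the gripper's body presses on something with over 40 N, if the wrist force passes 120 N, or if a joint passes its speed limit or range.

## Robot

A 6-joint arm with a two-finger parallel gripper is mounted at the origin on a cart in front of the work surface, level with it; the furniture and walls round the work are solid. World frame = base frame: x ahead of the robot, y to its left, z up, the work surface at z = 0. Lengths are in mm, angles in rad, forces in N, time in s.
With the tool pointing down it reaches from about 300 to 775 mm from the base axis. Payload 14.6 kg.
Tool frame: the origin (TCP) lies on the centre line of the jaws, within the pads' length; the fingertips stand manip.tcp_to_tips ahead of it and the grasp point (between the pads) lies 5 mm behind it (manip.tcp_to_tips is the distance from the TCP to the fingertips, in mm); z points along the fingers, y is the direction in which the jaws open and shut (so a half turn about z gives the same grasp; the last joint's range is limited). The gripper opens to 94 mm and grips with 3 to 60 N. Pads are 16 mm wide; open, the fingers measure 119 mm over their backs; the gripper's body (75 mm by 177 mm) begins 78 mm behind the grasp point.
Start: joints at [-1.407, 0.3, 1.521, -0, 1.321, -0.067], TCP at [125.81, -535.408, 219.446] pointing down, gripper open.
Joint ranges: [-3.03, 3.03], [-0.79, 2.21], [0.23, 2.52], [-1.04, 4.18], [0, 3.07], [-2.55, 2.55]. Speed limits (rad/s): [2.22, 2.22, 2.57, 3.14, 3.14, 3.14].

## Interface

Orientations are given as [roll, pitch, yaw] about the fixed x, y, z axes, in that order (R = Rz(yaw) Ry(pitch) Rx(roll)).
In Python, from cell import manip, optics, workorder gives the robot as it stands. The module is installed in compiled form; this text tells all that it offers.
- The arm moves only by the tool jog_arm, never from a script. Its argument "deltas" is text: rows parted by semicolons, each of 5 numbers parted by spaces: the shift along the tool's x, y, z in mm, then the turn about the tool's z in rad, then the finger opening in mm, from 0 to 94. In form: tx ty tz twist grip; .... A call has exactly 10 rows; each row is the pose to reach, as a shift and turn from the pose commanded when the call began, along the tool's axes at that moment; what a row does not reach only later rows make up. A row lasts 1/8 s, in which the tool goes at most 62.5 mm and 10.7 degrees, less where a joint would pass 70% of its speed; a pose out of reach is approached as far as the arm can. A call with a gripper value outside its range is refused whole. The fingers move at their own pace and stop on an object; "squeeze" is the grip in N (left out, the last holds). Time passes only in rows, so rows that repeat a pose let the fingers close, or fill a call up. It gives the time, the measured TCP pose, the force and the opening at its end, in the units of the state.
- manip.read_state(): the state, without advancing time (a new reading comes with each control period).
- optics.camera(name): name is "scene" or "top"; returns (picture, depth): 480x640x3 uint8, red, green, blue; 480x640 float32, mm along the optical axis (not along the pixel's ray), 0 where there is no reading.
- optics.get_calibration(name): a dict with "intrinsics" (3x3 intrinsics, pixels), "R" (3x3) and "t" (3): a world point X has camera coordinates R X + t. Camera axes: x right, y down, z forward; pixel columns grow to the right and rows downward; lengths in mm; the calibration is good to about 2 mm. A picture is of the moment at which its call begins. get_calibration takes no time and is no camera call.
- workorder.sign_off(): hands the job in, once; it reports no verdict.
The state is a dict: "clock": time; "joints": joint angles; "qd": joint speeds; "effort": joint torques, N m; "eef_pos": TCP position; "eef_rot": TCP orientation; "wrist_force": force on the tool from outside, world axes, zero at the start; "moment": the same for the moment, N m; "finger_gap": finger opening in mm.
Only numpy, scipy, OpenCV 4.12 (cv2) and the standard library are available. Lean on these libraries where they do the work, as an engineer would, in place of code of your own. Each camera call takes 0.05 s, during which the arm holds its last target.

## Working session

There is one attempt and no reset: what is moved stays moved. The work goes in short steps, Python scripts to look and compute and a tool call to move; the robot and the scene stay as the last step left them, time stands still between calls to the robot, and variables do not carry over. Pictures are saved under pics/ and viewed, and the job is handed in when it is done.

Besides the shell and the picture viewer there is one more tool, called after ">>>" by a JSON object that holds its "method" and its "body". jog_arm: Moves the arm, as the interface text tells. Its arguments: {"type":"object","properties":{"deltas":{"type":"string"},"squeeze":{"type":"number"}},"required":["deltas"]}

```bash
mkdir -p pics; ls; python3 - <<'E'
from cell import manip, optics, workorder
import cv2
s=manip.read_state(); print(s, manip.tcp_to_tips)
for n in("scene","top"):
    p,d=optics.camera(n); cv2.imwrite(f"pics/{n}0.png",p[:,:,::-1]); 
    import numpy as np; np.save(f"pics/{n}0_d.npy",d)
    c=optics.get_calibration(n); print(n,c)
E
```

```text
pics
{'clock': 0.0, 'joints': array([-1.40659459e+00,  3.00497682e-01,  1.52159121e+00,  2.72153212e-05,
        1.32065504e+00, -6.65732506e-02]), 'qd': array([-0.00130038,  0.00059556, -0.00183582, -0.00123913,  0.00226362,
       -0.0006338 ]), 'effort': array([ 9.45769862e-04, -5.31805694e+01, -3.52739239e+01,  7.08472123e-02,
        2.44538515e-02, -1.03886248e-04]), 'eef_pos': array([ 125.78150028, -535.17844073,  218.86744571]), 'eef_rot': array([-3.14044569e+00, -1.02889290e-04,  2.30768174e-01]), 'wrist_force': array([-0.04760365,  0.87737052, -1.13524776]), 'moment': array([-0.02320925,  0.0009064 ,  0.02033364]), 'finger_gap': 93.8321095998737} 14.0
scene {'intrinsics': array([[474.03822879,   0.        , 315.1674419 ],
       [  0.        , 474.03822879, 235.53147236],
       [  0.        ,   0.        ,   1.        ]]), 'R': array([[-0.64094512, -0.76741738, -0.01612219],
       [-0.51107775,  0.44233365, -0.73698065],
       [ 0.57270314, -0.46412446, -0.67572154]]), 't': array([419.69086738, 273.01166082, 716.05256874])}
top {'intrinsics': array([[488.50077818,   0.        , 317.22435771],
       [  0.        , 488.50077818, 246.32213573],
       [  0.        ,   0.        ,   1.        ]]), 'R': array([[-0.0275112 , -0.99933586,  0.02389509],
       [-0.9944764 ,  0.02493959, -0.10195444],
       [ 0.10129079, -0.02656799, -0.99450204]]), 't': array([121.14077963, 475.54214475, 994.46907305])}
```

View pics/scene0.png

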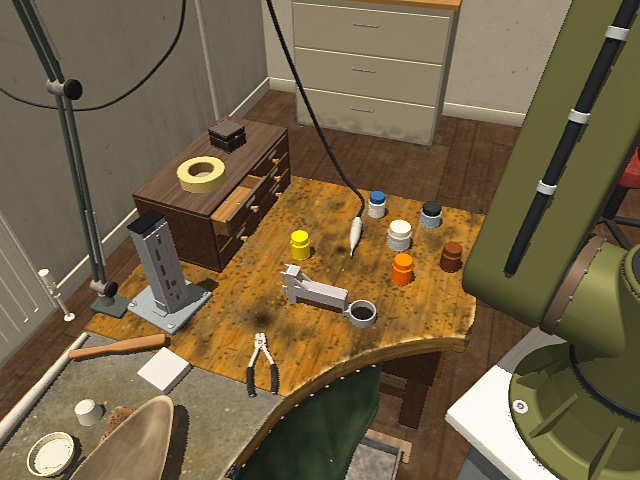

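View pics/top0.png

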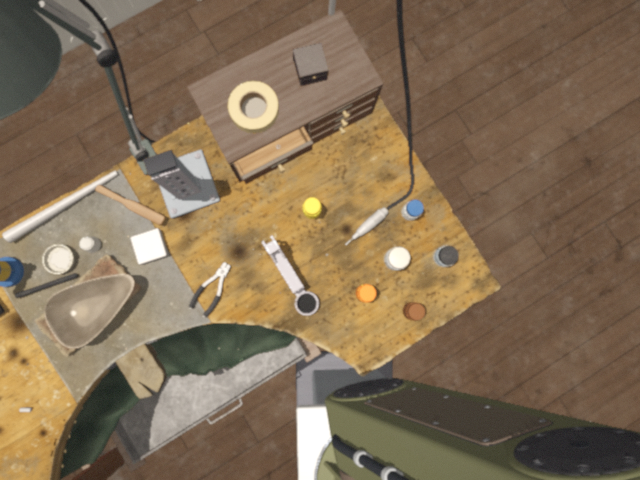

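```bash
cat > h.py <<'E'
import numpy as np, cv2
from cell import optics
def cal(n):
    c=optics.get_calibration(n); return c["intrinsics"],c["R"],c["t"]
def cast(n,uv,z):
    K,R,t=cal(n); uv=np.atleast_2d(uv).astype(float)
    d=(np.c_[uv,np.ones(len(uv))]@np.linalg.inv(K).T)@R; C=-R.T@t
    s=(z-C[2])/d[:,2]; return C+s[:,None]*d
def proj(n,X):
    K,R,t=cal(n); x=(np.atleast_2d(X)@R.T+t)@K.T; return x[:,:2]/x[:,2:]
def cloud(n,d):
    K,R,t=cal(n); v,u=np.mgrid[:480,:640]
    p=np.stack([(u-K[0,2])/K[0,0]*d,(v-K[1,2])/K[1,1]*d,d],-1); return (p-t)@R
E
python3 - <<'E'
import cv2,numpy as np
from h import *
s=cv2.imread("pics/scene0.png");t=cv2.imread("pics/top0.png")
cv2.imwrite("pics/c1.png",cv2.resize(s[195:340,125:225],None,fx=4,fy=4,interpolation=2))
cv2.imwrite("pics/c2.png",cv2.resize(s[180:340,270:470],None,fx=4,fy=3.7,interpolation=2))
a=cv2.resize(t[140:225,135:225],None,fx=4.2,fy=4.2,interpolation=2)
b=cv2.resize(t[225:325,255:345],None,fx=4.2,fy=4.2,interpolation=2)
cv2.imwrite("pics/c3.png",np.hstack([a,b[:a.shape[0]+60][-a.shape[0]:]]))
for n in("scene","top"):
    d=np.load(f"pics/{n}0_d.npy"); P=cloud(n,d)
    print(n,P[d>0].shape)
    for uv in ([(377,197),(399,228),(430,208),(361,308),(320,290)] if n=="scene" else [(415,209),(399,259),(448,256),(288,270),(170,165)]):
        print(uv,P[uv[1],uv[0]].round(1))
    if n=="top":
        # jar extents: points z 5..60 per region
        for nm,(u0,u1,v0,v1) in dict(blue=(400,428,195,222),white=(382,414,244,274),dark=(432,463,242,270)).items():
            Q=P[v0:v1,u0:u1].reshape(-1,3); top=Q[Q[:,2]>Q[:,2].max()-6]; q=Q[Q[:,2]>15]
            print(nm,Q[:,2].max().round(1),top.mean(0).round(1),np.ptp(q,0).round(1))
E
```

```text
scene (305965, 3)
(377, 197) [546.8 -86.6  53.3]
(399, 228) [446.9 -48.5  52.1]
(430, 208) [ 450.6 -149.6   47.9]
(361, 308) [373.6 125.4   6.7]
(320, 290) [426.8 178.2  49.8]
top (305951, 3)
(415, 209) [546.6 -92.   56.6]
(399, 259) [445.7 -55.6  51.6]
(448, 256) [ 449.5 -156.9   48.1]
(288, 270) [429.3 169.5  50.9]
(170, 165) [606.3 362.5 208.6]
blue 1034.6 [ 375.5  135.6 1034.6] [ 208.9  244.9 1019.6]
white 1034.6 [ 375.5  135.6 1034.6] [  96.4  212.7 1019.4]
dark 1034.6 [ 375.5  135.6 1034.6] [  98.   315.7 1018.3]
```

View pics/c1.png

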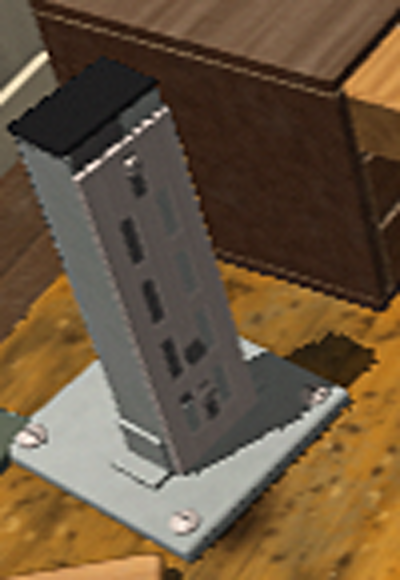

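View pics/c2.png

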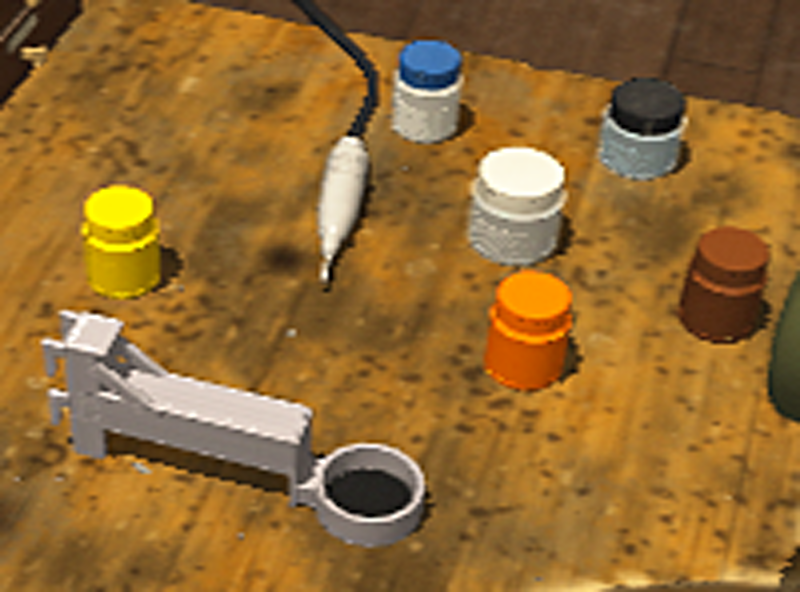

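View pics/c3.png

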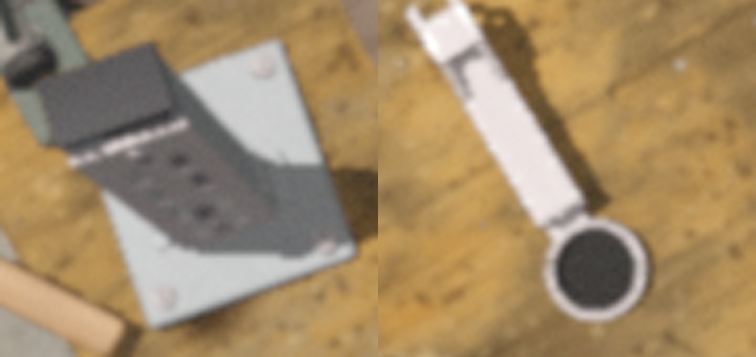

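```bash
python3 - <<'E'
import cv2,numpy as np
from h import *
s=cv2.imread("pics/scene0.png")
D={n:np.load(f"pics/{n}0_d.npy") for n in("scene","top")}
P={n:cloud(n,D[n]) for n in D}
for n in D:
    K,R,t=cal(n)
    Pn=P[n]; ok=D[n]>0
    v,u=np.nonzero(ok&(Pn[...,2]>30)&(Pn[...,2]<190)&(np.hypot(Pn[...,0]-590,Pn[...,1]-345)<120))
    Q=Pn[v,u]; print(n,len(Q),Q.mean(0))
    # RANSAC vertical-plane fit
    best=None;rng=np.random.default_rng(0)
    for _ in range(400):
        i=rng.choice(len(Q),3,replace=False); nn=np.cross(Q[i[1]]-Q[i[0]],Q[i[2]]-Q[i[0]]); l=np.linalg.norm(nn)
        if l<1e-6: continue
        nn/=l
        if abs(nn[2])>.3: continue
        inl=abs((Q-Q[i[0]])@nn)<1.5
        # prefer facing robot x<0
        if nn[0]>0: nn=-nn
        if nn[0]>-.8: continue
        if best is None or inl.sum()>best.sum(): best=inl
    q=Q[best]; c=q.mean(0); w=np.linalg.svd(q-c)[2][2]; w=w if w[0]<0 else -w
    print(" plane",c.round(1),w.round(4),"yaw(+x)",np.arctan2(-w[1],-w[0]).round(4),len(q), "std",((q-c)@w).std().round(2))
    # extents along lateral
    lat=np.array([-w[1],w[0],0]); lat/=np.linalg.norm(lat); e=(q-c)@lat; print(" lat",np.percentile(e,[0.5,1,50,99,99.5]).round(1), "z",q[:,2].min(),q[:,2].max())
    # foot plate
    m=ok&(abs(Pn[...,2]-10)<3.0)&(np.hypot(Pn[...,0]-600,Pn[...,1]-345)<110)
    img=(cv2.imread(f"pics/{n}0.png")).astype(int)
    m&=(img.max(-1)-img.min(-1)<40)
    lab=cv2.connectedComponentsWithStats(m.astype(np.uint8)); 
    k=1+np.argmax(lab[2][1:,4]); ys,xs=np.nonzero(lab[1]==k); 
    F=Pn[ys,xs]; 
    r=cv2.minAreaRect(F[:,:2].astype(np.float32)); print(" foot",r, F[:,2].mean())
    # top cap
    m=ok&(abs(Pn[...,2]-210)<6)&(np.hypot(Pn[...,0]-600,Pn[...,1]-345)<80)
    F=Pn[m]; print(" cap",cv2.minAreaRect(F[:,:2].astype(np.float32)),F[:,2].mean())
    # arm
    m=ok&(Pn[...,2]>3)&(Pn[...,2]<95)&(np.hypot(Pn[...,0]-425,Pn[...,1]-165)<110)&(img.max(-1)-img.min(-1)<45)
    F=Pn[m]; print(" arm z",F[:,2].max())
    b=F[(F[:,2]>44)&(F[:,2]<54)]; print(" beam",cv2.minAreaRect(b[:,:2].astype(np.float32)),b.mean(0).round(1))
    b=F[(F[:,2]>74)]; print(" tab",cv2.minAreaRect(b[:,:2].astype(np.float32)),b.mean(0).round(1))
    b=F[(F[:,2]>14)&(F[:,2]<24)&(F[:,0]<400)]; print(" rim",b.mean(0).round(1), cv2.minEnclosingCircle(b[:,:2].astype(np.float32)))
E
```

```text
scene 5704 [628.31425656 325.87011511 110.13778811]
 plane [600.1 355.  112.7] [-9.567e-01 -2.912e-01  9.000e-04] yaw(+x) 0.2954 1559 std 0.77
 lat [-46.3 -46.2 -17.9 111.1 112.9] z 30.01749972590886 189.92230302219443
 foot ((621.1410522460938, 385.6206359863281), (121.53178405761719, 109.74906921386719), 19.309946060180664) 9.574436449586708
 cap ((611.37353515625, 380.8868103027344), (33.56332015991211, 53.27759552001953), 19.341081619262695) 207.698083566791
 arm z 82.8823469490911
 beam ((435.2148132324219, 178.07998657226562), (108.74542236328125, 25.890073776245117), 30.4239559173584) [428.7 176.1  49.3]
 tab ((477.9112243652344, 202.5769805908203), (29.396093368530273, 25.623756408691406), 30.819311141967773) [475.  203.2  78.8]
 rim [366.2 138.8  18. ] ((369.50823974609375, 145.1388702392578), 36.307533264160156)
top 2097 [627.46642534 309.78250798 128.05448965]
 plane [597.7 363.1 121.8] [-9.457e-01 -3.250e-01  1.000e-04] yaw(+x) 0.331 612 std 0.59
 lat [-36.7 -36.2  -8.8 131.4 132.3] z 30.301736561899446 189.78637103113437
 foot ((621.494140625, 383.30010986328125), (120.18061828613281, 109.73151397705078), 18.89141273498535) 9.809352362190795
 cap ((611.3106689453125, 380.0461120605469), (31.990785598754883, 51.56875991821289), 19.123815536499023) 208.02177540413038
 arm z 84.33325048362575
 beam ((427.7042541503906, 172.09657287597656), (91.09539794921875, 23.890119552612305), 30.079504013061523) [425.6 170.9  49.8]
 tab ((478.0798645019531, 201.29238891601562), (29.7417049407959, 23.950899124145508), 30.76896095275879) [475.7 200.1  79.5]
 rim [366.9 135.2  18.8] ((365.2855224609375, 135.4613494873047), 28.154111862182617)
```

```bash
python3 - <<'E'
import cv2,numpy as np
from h import *
for n in("scene","top"):
    d=np.load(f"pics/{n}0_d.npy"); Pn=cloud(n,d); img=cv2.imread(f"pics/{n}0.png")
    a=0.334; ex=np.array([np.cos(a),np.sin(a),0]); ey=np.array([-np.sin(a),np.cos(a),0])
    c0=np.array([611,380,0]) # cap centre
    L=np.stack([(Pn-c0)@ex,(Pn-c0)@ey,Pn[...,2]],-1)
    m=(d>0)&(abs(L[...,1])<22)&(L[...,2]>20)&(L[...,2]<200)&(L[...,0]<-5)&(L[...,0]>-25)
    q=Pn[m]; 
    A=np.c_[q,]; 
    for _ in range(4):
        c=np.median(q,0); c=q.mean(0); w=np.linalg.svd(q-c)[2][2]; w=w if w[0]<0 else -w
        r=(q-c)@w; q=q[abs(r)<1.2]
    print(n,len(q),c.round(1),w.round(3),"yaw",np.arctan2(-w[1],-w[0]).round(4),"localx",((q-c0)@ex).mean().round(2),r.std().round(2))
    m2=(d>0)&(abs(L[...,0]-((q-c0)@ex).mean())<1.5)&(abs(L[...,1])<40)&(L[...,2]>60)&(L[...,2]<180)
    e=L[...,1][m2]; print(" lateral ext",np.percentile(e,[0.5,2,98,99.5]).round(2))
    m3=(d>0)&(L[...,2]>203)&(L[...,2]<214)&(abs(L[...,1])<45)&(abs(L[...,0])<30); e=L[m3]
    print(" cap x",np.percentile(e[:,0],[.5,99.5]).round(1)," y",np.percentile(e[:,1],[.5,99.5]).round(1))
    # rectified front face: 4px/mm
    x0=((q-c0)@ex).mean()
    yy=np.linspace(-30,30,241); zz=np.linspace(200,20,721)
    G=c0+x0*ex+yy[None,:,None]*ey+zz[:,None,None]*np.array([0,0,1])
    uv=proj(n,G.reshape(-1,3)).reshape(721,241,2).astype(np.float32)
    im=cv2.remap(img,uv[...,0],uv[...,1],cv2.INTER_CUBIC)
    for h in range(20,201,20): cv2.putText(im,str(h),(0,int((200-h)*4)),0,.4,(0,255,255),1); cv2.line(im,(30,int((200-h)*4)),(36,int((200-h)*4)),(0,255,255),1)
    cv2.line(im,(120,0),(120,20),(0,255,0),1)
    cv2.imwrite(f"pics/rect_{n}.png",im)
a=cv2.imread("pics/rect_scene.png");b=cv2.imread("pics/rect_top.png")
o=np.hstack([cv2.flip(a,1)*0+a,b]); cv2.imwrite("pics/rect.png",cv2.resize(o,None,fx=.83,fy=.83))
E
```

```text
scene 1083 [594.3 374.8 118.7] [-0.945 -0.327  0.003] yaw 0.3327 localx -17.5 0.6
 lateral ext [-24.53 -23.23  25.76  26.28]
 cap x [-15.4  17. ]  y [-24.7  27.1]
top 513 [593.9 374.1 121.8] [-0.947 -0.321  0.001] yaw 0.3272 localx -18.09 0.49
 lateral ext [-25.13 -24.7   24.23  24.75]
 cap x [-15.2  16.1]  y [-25.7  25.7]
```

View pics/rect.png

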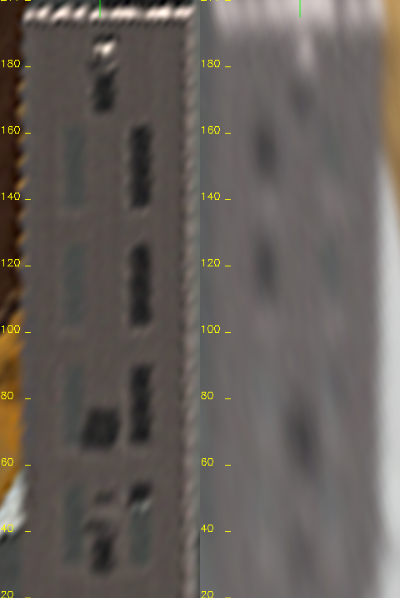

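The jars with real glass bodies have a blue cap (scene 377,204; top about 55 mm), a white cap (399,235; 52 mm) and a dark cap (430,214; 47 mm). The yellow, orange and brown ones are the look-alikes. The blue-capped jar is the narrowest and tallest, so it is the slim jar. I'll confirm that with a crop before reaching for it.

The arm's claws point towards the post. Its yaw is about 0.533 and the post's is about 0.333.

```bash
cat >> h.py <<'E'
def delta(p0,yaw0,p1,yaw1=None):
    d=np.array(p1,float)-np.array(p0,float); c,s=np.cos(yaw0),np.sin(yaw0)
    return np.round([c*d[0]+s*d[1], s*d[0]-c*d[1], -d[2], -( (yaw0 if yaw1 is None else yaw1)-yaw0)],3)
E
python3 - <<'E'
from h import *
p0=[125.8,-535.4,219.4]
for p,y in [([420,-200,200],.38),([418,-88,190],.43),([413.5,164,150],.533),([413.5,164,35],.533)]: print(p,delta(p0,.2308,p,y))
E
```

```text
[420, -200, 200] [ 3.63124e+02 -2.59206e+02  1.94000e+01 -1.49000e-01]
[418, -88, 190] [ 3.86798e+02 -3.68694e+02  2.94000e+01 -1.99000e-01]
[413.5, 164, 150] [ 4.40063e+02 -6.15041e+02  6.94000e+01 -3.02000e-01]
[413.5, 164, 35] [ 4.40063e+02 -6.15041e+02  1.84400e+02 -3.02000e-01]
```

>>> {"method": "jog_arm", "body": {"deltas": "45 -32 2 -0.02 60; 90 -64 5 -0.04 60; 136 -97 7 -0.06 60; 182 -130 10 -0.08 60; 227 -162 12 -0.1 60; 272 -194 15 -0.12 60; 318 -227 17 -0.14 60; 363 -259 20 -0.16 60; 375 -314 25 -0.18 60; 387 -369 30 -0.2 60", "squeeze": 40}}

```text
clock: 1.35
eef_pos: [417.9, -85.9, 188.9]
eef_rot: [-3.141, 0.001, 0.431]
wrist_force: [0.9, 0.3, -0.1]
finger_gap: 59.8
```

```bash
python3 - <<'E'
from h import *
p0=[417.9,-88.2,189.4]
for p,y in [([416,38,150],.48),([413.5,164,90],.533),([413.5,164,36],.533)]: print(p,delta(p0,.4308,p,y))
E
```

```text
[416, 38, 150] [ 5.09740e+01 -1.15463e+02  3.94000e+01 -4.90000e-02]
[413.5, 164, 90] [ 1.01320e+02 -2.30994e+02  9.94000e+01 -1.02000e-01]
[413.5, 164, 36] [ 1.01320e+02 -2.30994e+02  1.53400e+02 -1.02000e-01]
```

>>> {"method": "jog_arm", "body": {"deltas": "20 -46 16 -0.02 60; 41 -92 32 -0.04 60; 61 -139 55 -0.06 60; 81 -185 80 -0.08 60; 101 -231 95 -0.102 60; 101 -231 110 -0.102 60; 101 -231 130 -0.102 60; 101 -231 148 -0.102 60; 101 -231 154 -0.102 60; 101 -231 154 -0.102 60"}}

```text
clock: 2.6
eef_pos: [413.5, 163.9, 35.5]
eef_rot: [-3.142, 0.0, 0.532]
wrist_force: [0.1, 1.1, -0.2]
finger_gap: 59.7
```

```bash
python3 - <<'E'
from h import *
o=[]
for n,(u0,v0) in (("scene",(270,230)),("top",(230,215))):
    p,d=optics.camera(n); cv2.imwrite(f"pics/{n}1.png",p[:,:,::-1]); o.append(cv2.resize(p[v0:v0+120,u0:u0+120,::-1],None,fx=3.3,fy=3.3,interpolation=2))
cv2.imwrite("pics/g1.png",np.hstack(o))
E
```

```text
(no output)
```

View pics/g1.png

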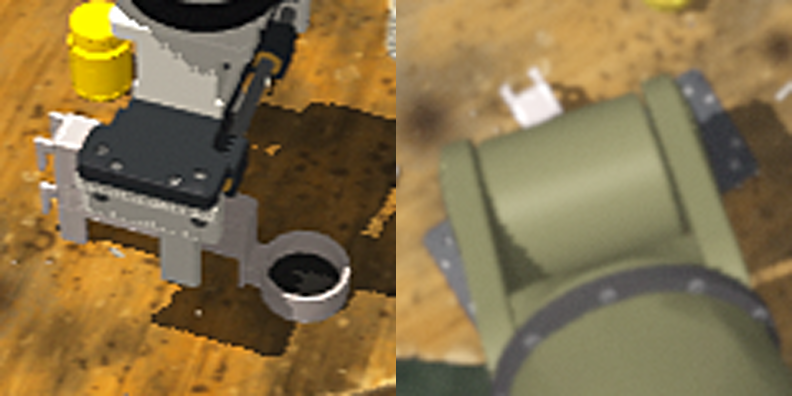

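The scene crop shows the fingers straddling the beam between the root (crop 75,170) and the cup (305,280). I'll close and lift.

>>> {"method": "jog_arm", "body": {"deltas": "0 0 0 0 20; 0 0 0 0 20; 0 0 0 0 20; 0 0 0 0 20; 0 0 0 0 20; 0 0 -10 0 20; 0 0 -30 0 20; 0 0 -60 0 20; 0 0 -80 0 20; 0 0 -90 0 20", "squeeze": 50}}

```text
clock: 3.95
eef_pos: [413.6, 164.5, 126.7]
eef_rot: [3.141, -0.001, 0.533]
wrist_force: [0.0, 0.7, -1.3]
finger_gap: 24.0
```

```bash
python3 - <<'E'
from h import *
print(delta([413.5,164,125.4],.533,[494.8,340.4,119.6],.333))
E
```

```text
[ 159.655 -110.621    5.8      0.2  ]
```

>>> {"method": "jog_arm", "body": {"deltas": "15 -10 0 0.02 20; 38 -26 0 0.05 20; 62 -43 0 0.08 20; 86 -60 1 0.11 20; 110 -76 2 0.14 20; 134 -93 4 0.17 20; 150 -104 5 0.19 20; 159.7 -110.6 5.8 0.2 20; 159.7 -110.6 5.8 0.2 20; 159.7 -110.6 5.8 0.2 20"}}

```text
clock: 5.2
eef_pos: [494.7, 340.2, 119.6]
eef_rot: [3.141, 0.0, 0.333]
wrist_force: [-0.4, 0.8, -2.2]
finger_gap: 23.6
```

```bash
python3 - <<'E'
from h import *
from cell import manip
o=[]
for n,(u0,v0) in (("scene",(120,190)),("top",(130,140))):
    p,d=optics.camera(n); cv2.imwrite(f"pics/{n}2.png",p[:,:,::-1]); np.save(f"pics/{n}2_d.npy",d); o.append(cv2.resize(p[v0:v0+150,u0:u0+130,::-1],None,fx=3,fy=3,interpolation=2))
cv2.imwrite("pics/g2.png",np.hstack(o))
s=manip.read_state(); print(s['eef_pos'],s['eef_rot'],s['wrist_force'])
E
```

```text
[494.75331666 340.27006836 119.81497383] [3.14153147e+00 1.27744989e-05 3.32523215e-01] [-0.67212699 -0.79647881 -0.95433971]
```

View pics/g2.png

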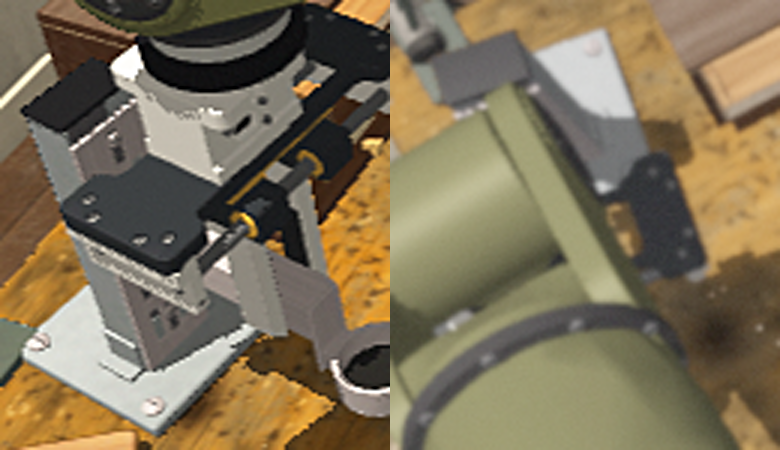

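```bash
python3 - <<'E'
from h import *
s=cv2.imread("pics/scene2.png"); d=np.load("pics/scene2_d.npy"); P=cloud("scene",d)
a=.333; ex=np.array([np.cos(a),np.sin(a),0]); ey=np.array([-np.sin(a),np.cos(a),0]); T=np.array([494.8,340.4,84.2])
O=T+80*ex
L=np.stack([(P-O)@ex,(P-O)@ey,P[...,2]-84.2],-1)
cv2.imwrite("pics/g3.png",cv2.resize(s[260:340,190:300],None,fx=7,fy=7,interpolation=2))
# beam top & cup rim, local arm frame
m=(d>0)&(L[...,0]<-30)&(L[...,0]>-190)&(abs(L[...,1])<40)&(L[...,2]>-5)&(L[...,2]<60)
b=L[m&(abs(L[...,2]-49)<4)&(L[...,0]<-90)]; print("beam top",len(b),b.min(0),b.max(0),b.mean(0))
r=m&(L[...,0]<-112)&(L[...,2]>14)&(L[...,2]<24); q=L[r]; print("rim",len(q),q.mean(0),np.percentile(q[:,0],[1,99]),np.percentile(q[:,1],[1,99]))
A=np.c_[2*q[:,:2],np.ones(len(q))]; x=np.linalg.lstsq(A,(q[:,:2]**2).sum(1),rcond=None)[0]; print("circ",x[:2],np.sqrt(x[2]+x[:2]@x[:2]))
# cup floor dark
f=m&(L[...,2]>0)&(L[...,2]<9)&(np.hypot(L[...,0]+140,L[...,1])<22); q=L[f]; print("floor",len(q),q.mean(0),q[:,2].std())
# same circle fit on initial picture
d=np.load("pics/scene0_d.npy")
for n in("scene","top"):
    P=cloud(n,np.load(f"pics/{n}0_d.npy")); a=.532; ex=np.array([np.cos(a),np.sin(a),0]); ey=np.array([-np.sin(a),np.cos(a),0]); O=np.array([413.5,164,0])+80*ex
    L=np.stack([(P-O)@ex,(P-O)@ey,P[...,2]],-1)
    q=L[(L[...,0]<-112)&(L[...,0]>-175)&(abs(L[...,1])<40)&(L[...,2]>16)&(L[...,2]<23)][:,:2]
    for _ in range(5):
        A=np.c_[2*q,np.ones(len(q))]; x=np.linalg.lstsq(A,(q**2).sum(1),rcond=None)[0]; R=np.sqrt(x[2]+x[:2]@x[:2]); q=q[abs(np.linalg.norm(q-x[:2],axis=1)-R)<3]
    print(n,"initial rim",x[:2],R,len(q))
    b=L[(abs(L[...,2]-80)<3)&(abs(L[...,1])<20)&(L[...,0]>-25)&(L[...,0]<15)]; print("  tab",np.percentile(b[:,0],[1,99]),np.percentile(b[:,1],[1,99]),b[:,2].mean())
    b=L[(abs(L[...,2]-50)<3)&(abs(L[...,1])<20)&(L[...,0]>-115)&(L[...,0]<-45)]; print("  beam",np.percentile(b[:,0],[.5,1,99]),np.percentile(b[:,1],[1,99]),b[:,2].mean())
E
```

```text
beam top 200 [-110.10737269  -22.37890306   45.11949068] [-90.00214509  23.86191821  52.99328272] [-99.14350841   1.80347272  48.86597157]
rim 262 [-139.71699571    2.0158391    17.95909103] [-164.55763292 -112.44081337] [-22.20889633  25.16072943]
circ [-140.23879114    1.46455235] 23.114678346344803
floor 327 [-134.86972942   -4.40089361    4.47519247] 1.3440236611114522
scene initial rim [-139.41399988    1.33676256] 22.729253579312598 161
  tab [-19.29857497   9.08650093] [-12.47696669  13.32317726] 79.34315536210131
  beam [-108.30369049 -107.73183595  -45.66335834] [-11.67703696  13.63833346] 49.58178520792589
top initial rim [-139.92379049    0.15681825] 22.893870464660235 101
  tab [-20.18775368   7.59568693] [-12.12966332  11.25113195] 79.60189225298336
  beam [-108.81271207 -108.41313774  -45.91867409] [-11.87347156  11.57636849] 49.86488818406027
```

View pics/g3.png

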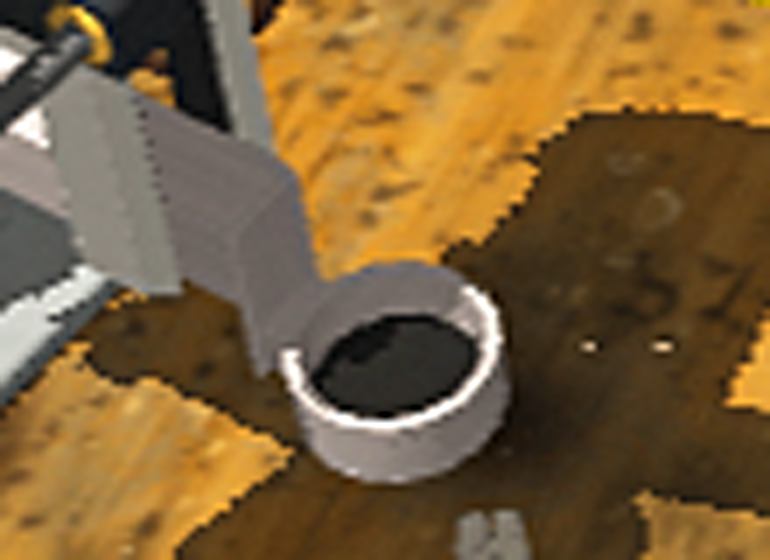

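The held arm is where the robot expects it. The scene camera shows a lateral bias of about +1.5 mm on the cup and the top camera about 0. Corrected for that, the post's centre is 0.6 mm to -y of my estimate. The strip sits about 4 mm low. I'll approach gently.

>>> {"method": "jog_arm", "body": {"deltas": "2 0.6 0.5 0 20; 4 0.6 0.5 0 20; 6 0.6 0.5 0 20; 8 0.6 0.5 0 20; 10 0.6 0.5 0 20; 12 0.6 0.5 0 20; 14 0.6 0.5 0 20; 15 0.6 0.5 0 20; 16 0.6 0.5 0 20; 17 0.6 0.5 0 20"}}

```text
clock: 6.55
eef_pos: [511.1, 345.8, 119.1]
eef_rot: [-3.142, 0.0, 0.333]
wrist_force: [-0.2, 0.3, -1.6]
finger_gap: 23.7
```

>>> {"method": "jog_arm", "body": {"deltas": "0.5 0 0 0 20; 1 0 0 0 20; 1.5 0 0 0 20; 2 0 0 0 20; 2.5 0 0 0 20; 2.5 0 0 0 20; 2.5 0 0 0 20; 2.5 0 0 0 20; 2.5 0 0 0 20; 2.5 0 0 0 20"}}

```text
clock: 7.8
eef_pos: [513.5, 346.6, 119.1]
eef_rot: [-3.142, 0.0, 0.333]
wrist_force: [0.7, 0.2, -2.5]
finger_gap: 23.7
```

>>> {"method": "jog_arm", "body": {"deltas": "0.5 0 0 0 20; 1 0 0 0 20; 1.5 0 0 0 20; 2 0 0 0 20; 2.5 0 0 0 20; 2.5 0 0 0 20; 2.5 0 0 0 20; 2.5 0 0 0 20; 2.5 0 0 0 20; 2.5 0 0 0 20"}}

```text
clock: 9.05
eef_pos: [515.8, 347.4, 119.2]
eef_rot: [-3.142, -0.0, 0.333]
wrist_force: [0.4, 0.8, -1.4]
finger_gap: 23.7
```

>>> {"method": "jog_arm", "body": {"deltas": "0.5 0 0 0 20; 1 0 0 0 20; 1.5 0 0 0 20; 2 0 0 0 20; 2 0 0 0 20; 2 0 0 0 20; 2 0 0 0 20; 2 0 0 0 20; 2 0 0 0 20; 2 0 0 0 20"}}

```text
clock: 10.3
eef_pos: [517.7, 348.1, 119.2]
eef_rot: [-3.142, -0.0, 0.333]
wrist_force: [0.0, -0.5, -2.7]
finger_gap: 23.9
```

```bash
python3 - <<'E'
from h import *
p,d=optics.camera("scene"); cv2.imwrite("pics/g4.png",cv2.resize(p[200:340,120:290,::-1],None,fx=4.2,fy=4.2,interpolation=2))
E
```

```text
(no output)
```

View pics/g4.png

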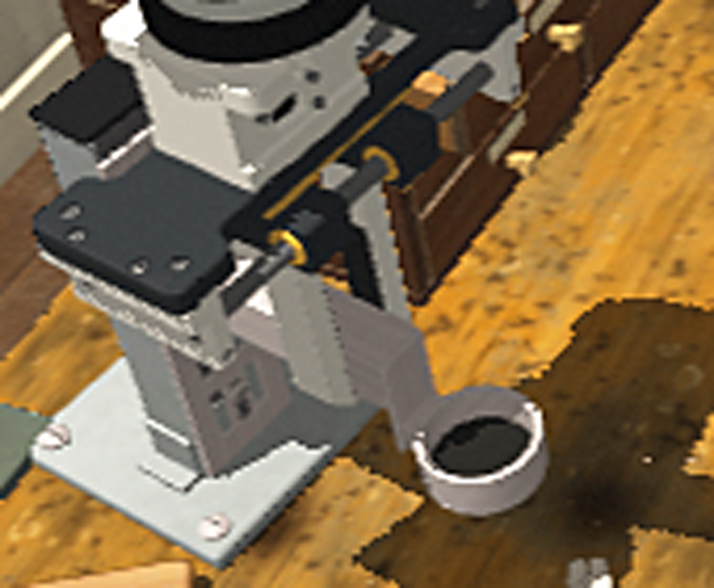

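The gripper hides the claws, with no contact force so far. I'll go on slowly until the back face bears.

>>> {"method": "jog_arm", "body": {"deltas": "0.3 0 0 0 20; 0.6 0 0 0 20; 0.9 0 0 0 20; 1.2 0 0 0 20; 1.5 0 0 0 20; 1.5 0 0 0 20; 1.5 0 0 0 20; 1.5 0 0 0 20; 1.5 0 0 0 20; 1.5 0 0 0 20"}}

```text
clock: 11.6
eef_pos: [518.5, 348.4, 119.1]
eef_rot: [3.141, 0.002, 0.333]
wrist_force: [-7.1, -2.4, 1.3]
finger_gap: 23.7
```

Contact came at exactly 25 mm, the depth where the back face should bear, with 7 N. That means the claws are through the slots. Now I'll ease off and sink.

>>> {"method": "jog_arm", "body": {"deltas": "-0.5 0 0 0 20; -0.7 0 0.5 0 20; -0.7 0 1 0 20; -0.7 0 1.5 0 20; -0.7 0 2 0 20; -0.7 0 2.5 0 20; -0.7 0 3 0 20; -0.7 0 3.5 0 20; -0.7 0 4 0 20; -0.7 0 4 0 20"}}

```text
clock: 12.85
eef_pos: [518.4, 348.3, 115.1]
eef_rot: [3.142, 0.0, 0.333]
wrist_force: [-3.5, -1.8, -0.7]
finger_gap: 23.4
```

>>> {"method": "jog_arm", "body": {"deltas": "-0.2 0 0.5 0 20; -0.2 0 1 0 20; -0.2 0 1.5 0 20; -0.2 0 2 0 20; -0.2 0 2.5 0 20; -0.2 0 3 0 20; -0.2 0 3 0 20; -0.2 0 3 0 20; -0.2 0 3 0 20; -0.2 0 3 0 20"}}

```text
clock: 14.1
eef_pos: [518.3, 348.3, 112.2]
eef_rot: [3.142, -0.0, 0.333]
wrist_force: [0.4, 0.5, -1.7]
finger_gap: 23.6
```

>>> {"method": "jog_arm", "body": {"deltas": "0 0 0 0 40; 0 0 0 0 50; 0 0 0 0 50; 0 0 0 0 50; 0 0 -5 0 50; 0 0 -20 0 50; 0 0 -40 0 50; 0 0 -60 0 50; 0 0 -80 0 30; 0 0 -92 0 10"}}

```text
clock: 15.35
eef_pos: [518.5, 348.4, 206.2]
eef_rot: [-3.141, -0.002, 0.333]
wrist_force: [0.4, -0.7, -0.4]
finger_gap: 33.6
```

```bash
python3 - <<'E'
from h import *
from cell import manip
a=.333; ex=np.array([np.cos(a),np.sin(a),0]); ey=np.array([-np.sin(a),np.cos(a),0]); F=np.array([594,374.7,0])
for n in("scene","top"):
    d=np.load(f"pics/{n}0_d.npy"); P=cloud(n,d); L=np.stack([(P-F)@ex,(P-F)@ey,P[...,2]],-1)
    m=(d>0)&(L[...,2]>215)&(L[...,2]<700)&(L[...,0]>-150)&(L[...,0]<150)&(abs(L[...,1])<250)
    q=L[m]; print(n,len(q))
    for z in range(200,700,50):
        k=q[(q[:,2]>=z)&(q[:,2]<z+50)]
        if len(k): print(z,len(k),k.min(0).round(),k.max(0).round())
o=[]
for n,(u0,v0) in (("scene",(120,190)),("top",(130,140))):
    p,d=optics.camera(n); np.save(f"pics/{n}5_d.npy",d); cv2.imwrite(f"pics/{n}5.png",p[:,:,::-1]); o.append(cv2.resize(p[v0:v0+150,u0:u0+130,::-1],None,fx=3,fy=3,interpolation=2))
cv2.imwrite("pics/g5.png",np.hstack(o))
s=manip.read_state(); print(s['eef_pos'],s['wrist_force'],s['joints'])
E
```

```text
scene 3592
200 263 [111.   7. 215.] [148.  35. 250.]
250 378 [113.  -3. 250.] [150.  26. 300.]
300 408 [114.  -5. 300.] [139.  15. 350.]
350 558 [ 99. -29. 350.] [143.   5. 400.]
400 796 [ 99. -32. 400.] [147.   1. 450.]
450 804 [103. -18. 450.] [134.   7. 500.]
500 385 [ 99. -26. 500.] [137.  10. 523.]
top 8033
200 115 [112.   1. 215.] [145.  31. 250.]
250 183 [113. -12. 250.] [148.  24. 300.]
300 197 [114. -23. 301.] [148.  13. 350.]
350 201 [ 99. -31. 350.] [149.   0. 400.]
400 748 [ 99. -33. 400.] [147.  -3. 450.]
450 587 [103. -33. 450.] [143.   1. 500.]
500 508 [ 95. -12. 500.] [125.   8. 549.]
550 57 [ 28. -23. 550.] [ 99.   8. 600.]
600 4003 [-54. -27. 601.] [ 39.  35. 650.]
650 1434 [-37. -18. 650.] [ 26.  16. 667.]
[518.65787332 348.49445806 205.93570375] [ 0.30365497 -1.44533276 -0.29257203] [ 5.33026136e-01  4.76825726e-01  1.30916191e+00 -1.14569411e-05
  1.35305523e+00  1.77100125e+00]
```

View pics/g5.png

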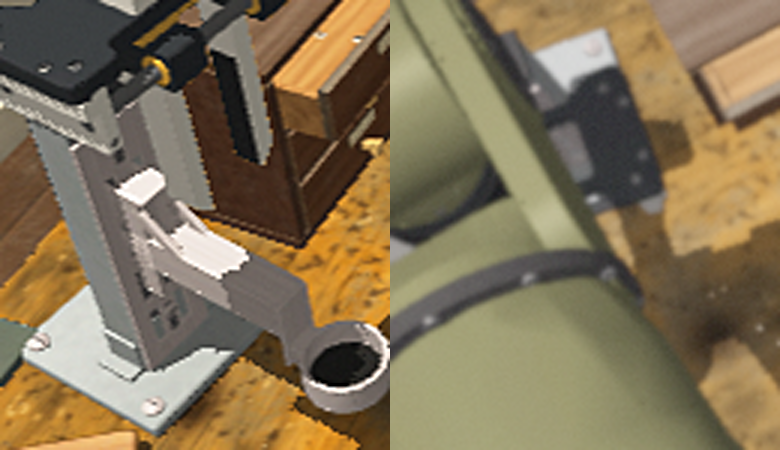

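The arm hangs by its claws on the strip (scene crop: tab at 142,183, cup at 345,365). Next I'll measure the tab.

```bash
cat >> h.py <<'E'
def armz(d,pr=True):
    a=.333; ex=np.array([np.cos(a),np.sin(a),0]); ey=np.array([-np.sin(a),np.cos(a),0]); F=np.array([594.1,374.1,0])
    P=cloud("scene",d); L=np.stack([(P-F)@ex,(P-F)@ey,P[...,2]],-1)
    def med(x0,x1,y0,y1,z0,z1):
        m=(d>0)&(L[...,0]>x0)&(L[...,0]<x1)&(L[...,1]>y0)&(L[...,1]<y1)&(L[...,2]>z0)&(L[...,2]<z1); q=L[m]; return len(q),(np.median(q,0).round(1) if len(q) else None),(q.min(0).round(1),q.max(0).round(1)) if len(q) else None
    print("tab",med(-24,0,-8,12,140,165)); print("beam",med(-105,-60,-8,11,103,135))
    print("beam far",med(-105,-90,-8,11,103,135),"near",med(-70,-55,-8,11,103,135))
    m=(d>0)&(abs(L[...,0]+140)<26)&(abs(L[...,1]-1.4)<26)&(L[...,2]>83)&(L[...,2]<106); q=L[m]; print("rim",len(q),np.percentile(q[:,2],[50,90,97]))
E
python3 - <<'E'
from h import *
armz(np.load("pics/scene5_d.npy"))
E
```

```text
tab (152, array([-13.5,   2.5, 155. ]), (array([-23.8,  -8. , 140.3]), array([ -0. ,  11.9, 164.6])))
beam (249, array([-82.8,   1.6, 122.6]), (array([-105. ,   -7.9,  119.8]), array([-60.1,  10.8, 125.7])))
beam far (81, array([-97.9,   1.2, 121.9]), (array([-105. ,   -7.9,  119.8]), array([-90.5,  10.7, 125.3]))) near (79, array([-62.3,   1.8, 123.6]), (array([-70. ,  -7.8, 120.4]), array([-55.4,  10.7, 126.1])))
rim 287 [88.70144922 90.98655793 91.79628214]
```

>>> {"method": "jog_arm", "body": {"deltas": "0 0 0 0 0; 10 0 0 0 0; 25 0 0 0 0; 40 0 0 0 0; 55 0 0 0 0; 65 0 0 0 0; 68 0 5 0 0; 68 0 15 0 0; 68 0 26 0 0; 68 0 30 0 0", "squeeze": 20}}

```text
clock: 16.7
eef_pos: [582.1, 370.3, 173.0]
eef_rot: [3.141, 0.001, 0.333]
wrist_force: [-0.4, 0.3, 0.3]
finger_gap: 0.5
```

```bash
python3 - <<'E'
from h import *
o=[]
p,d=optics.camera("scene"); np.save(f"pics/scene6_d.npy",d); cv2.imwrite("pics/g6.png",cv2.resize(p[190:340,120:290,::-1],None,fx=4,fy=4,interpolation=2))
armz(d)
E
```

```text
tab (101, array([-20.3,   4.8, 154.9]), (array([-23.9,  -8. , 140.1]), array([ -1.7,  12. , 164.4])))
beam (249, array([-82.2,   1.9, 122.4]), (array([-104.9,   -8. ,  119.1]), array([-60.2,  10.9, 125.3])))
beam far (85, array([-97.6,   2. , 121.8]), (array([-104.9,   -7.8,  119.1]), array([-90. ,  10.9, 124.1]))) near (82, array([-62.9,   2. , 123.3]), (array([-69.8,  -7.8, 120.4]), array([-55.4,  11. , 125.8])))
rim 279 [88.84849287 91.24543027 91.98333986]
```

View pics/g6.png

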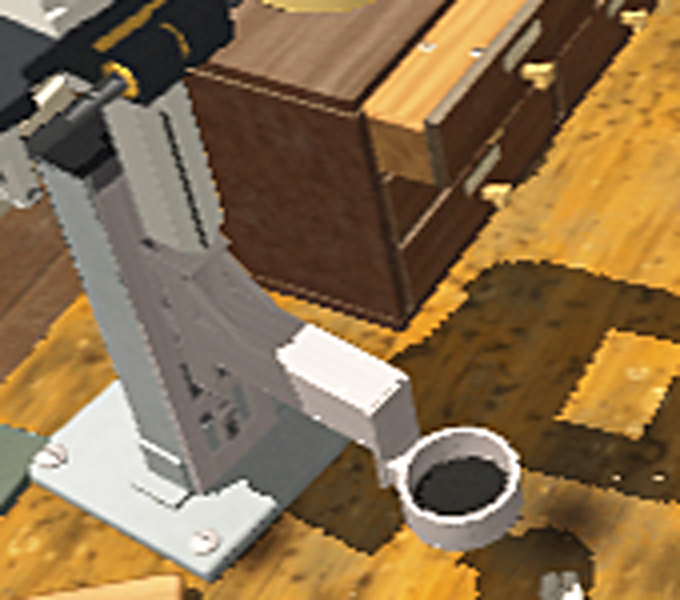

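Fingertips are centred just above the tab. I'll press in small steps.

>>> {"method": "jog_arm", "body": {"deltas": "0 0 0.6 0 0; 0 0 1.2 0 0; 0 0 1.8 0 0; 0 0 2.4 0 0; 0 0 3 0 0; 0 0 3.6 0 0; 0 0 4.2 0 0; 0 0 4.8 0 0; 0 0 5 0 0; 0 0 5 0 0"}}

```text
clock: 18.0
eef_pos: [582.8, 370.6, 169.9]
eef_rot: [-3.141, -0.001, 0.333]
wrist_force: [0.1, -0.6, 5.7]
finger_gap: 0.7
```

>>> {"method": "jog_arm", "body": {"deltas": "0 0 0.4 0 0; 0 0 0.8 0 0; 0 0 1.2 0 0; 0 0 1.6 0 0; 0 0 2 0 0; 0 0 2.4 0 0; 0 0 2.8 0 0; 0 0 3 0 0; 0 0 3 0 0; 0 0 3 0 0"}}

```text
clock: 19.25
eef_pos: [583.2, 370.8, 167.6]
eef_rot: [-3.141, -0.003, 0.333]
wrist_force: [0.5, 0.7, 8.1]
finger_gap: 0.6
```

>>> {"method": "jog_arm", "body": {"deltas": "0 0 0.4 0 0; 0 0 0.8 0 0; 0 0 1.2 0 0; 0 0 1.6 0 0; 0 0 2 0 0; 0 0 2.4 0 0; 0 0 2.8 0 0; 0 0 3 0 0; 0 0 3 0 0; 0 0 3 0 0"}}

```text
clock: 20.5
eef_pos: [582.4, 370.4, 162.8]
eef_rot: [3.141, 0.001, 0.333]
wrist_force: [-0.4, 0.1, -0.2]
finger_gap: 0.5
```

>>> {"method": "jog_arm", "body": {"deltas": "0 0 0.3 0 0; 0 0 0.6 0 0; 0 0 0.9 0 0; 0 0 1.2 0 0; 0 0 1.5 0 0; 0 0 1.8 0 0; 0 0 2.1 0 0; 0 0 2.4 0 0; 0 0 2.5 0 0; 0 0 2.5 0 0"}}

```text
clock: 21.75
eef_pos: [582.5, 370.4, 160.5]
eef_rot: [3.142, 0.0, 0.333]
wrist_force: [0.2, -0.3, -0.5]
finger_gap: 0.5
```

```bash
python3 - <<'E'
from h import *
p,d=optics.camera("scene"); np.save(f"pics/scene7_d.npy",d); cv2.imwrite("pics/g7.png",cv2.resize(p[190:340,120:290,::-1],None,fx=4,fy=4,interpolation=2))
armz(d)
E
```

```text
tab (139, array([-21.3,   4.2, 150.4]), (array([-24. ,  -7.9, 140.4]), array([ -1.6,  11.9, 164.7])))
beam (246, array([-82.9,   1.3, 111.5]), (array([-105. ,   -8. ,  108.9]), array([-60. ,  10.8, 114. ])))
beam far (85, array([-97. ,   1.1, 111.2]), (array([-105. ,   -7.9,  108.9]), array([-90. ,  10.8, 113.1]))) near (79, array([-63.3,   1.8, 112.3]), (array([-69.8,  -7.8, 110.1]), array([-55.1,  10.6, 114.7])))Traceback (most recent call last):
  File "<stdin>", line 3, in <module>
  File "h.py", line 24, in armz
    m=(d>0)&(abs(L[...,0]+140)<26)&(abs(L[...,1]-1.4)<26)&(L[...,2]>83)&(L[...,2]<106); q=L[m]; print("rim",len(q),np.percentile(q[:,2],[50,90,97]))
                                                                                                                   ~~~~~~~~~~~~~^^^^^^^^^^^^^^^^^^^
    return _quantile_unchecked(
        a, q, axis, out, overwrite_input, method, keepdims, weights)
    return _ureduce(a,
                    func=_quantile_ureduce_func,
    ...<5 lines>...
                    overwrite_input=overwrite_input,
                    method=method)
    r = func(a, **kwargs)
    result = _quantile(arr,
                       quantiles=q,
    ...<2 lines>...
                       out=out,
                       weights=wgt)
    slices_having_nans = np.isnan(arr[-1, ...])
                                  ~~~^^^^^^^^^
IndexError: index -1 is out of bounds for axis 0 with size 0
```

View pics/g7.png

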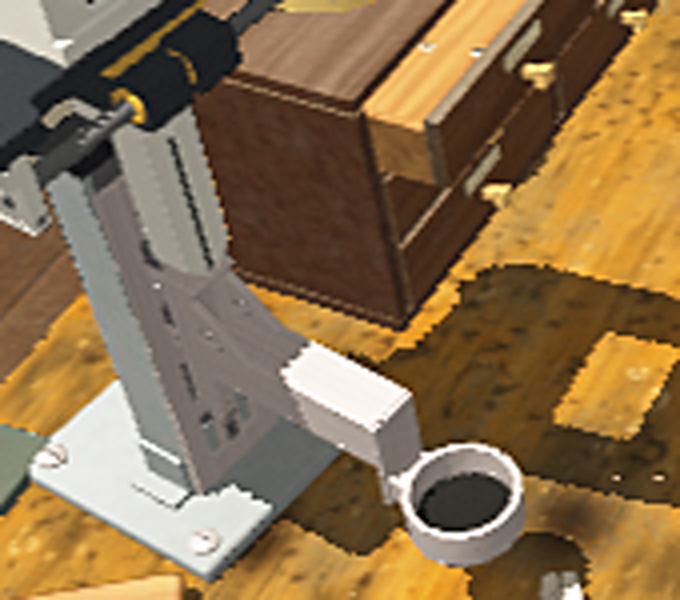

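The beam dropped 11 mm (122.5 to 111.5), which fits catch-contact height to home, and the force vanished. I'll press gently to confirm it bottoms.

>>> {"method": "jog_arm", "body": {"deltas": "0 0 0.3 0 0; 0 0 0.6 0 0; 0 0 0.9 0 0; 0 0 1.2 0 0; 0 0 1.5 0 0; 0 0 1.8 0 0; 0 0 2.1 0 0; 0 0 2.4 0 0; 0 0 2.5 0 0; 0 0 2.5 0 0"}}

```text
clock: 23.05
eef_pos: [582.6, 370.5, 158.6]
eef_rot: [-3.141, -0.001, 0.333]
wrist_force: [-0.8, -1.5, 5.4]
finger_gap: 0.5
```

>>> {"method": "jog_arm", "body": {"deltas": "0 0 0.3 0 0; 0 0 0.6 0 0; 0 0 0.9 0 0; 0 0 1.2 0 0; 0 0 1.5 0 0; 0 0 1.8 0 0; 0 0 2 0 0; 0 0 2 0 0; 0 0 2 0 0; 0 0 2 0 0"}}

```text
clock: 24.3
eef_pos: [582.7, 370.7, 158.3]
eef_rot: [-3.141, -0.002, 0.333]
wrist_force: [-7.1, -2.6, 15.8]
finger_gap: 0.4
```

It is firmly bottomed at 15.8 N, well under 50. I'll retreat and check the catch and the jar.

>>> {"method": "jog_arm", "body": {"deltas": "0 0 -3 0 0; 0 0 -15 0 0; 0 0 -35 0 0; 0 0 -60 0 0; -20 0 -80 0 0; -50 10 -85 0 20; -90 40 -85 0 40; -130 80 -85 0 60; -150 130 -85 0 60; -160 180 -85 0 60"}}

```text
clock: 25.55
eef_pos: [489.7, 146.6, 242.1]
eef_rot: [3.141, -0.001, 0.333]
wrist_force: [0.6, -0.1, 0.3]
finger_gap: 46.7
```

```bash
python3 - <<'E'
from h import *
from cell import manip
p,d=optics.camera("scene"); np.save(f"pics/scene8_d.npy",d); cv2.imwrite("pics/g8.png",cv2.resize(p[200:330,125:275,::-1],None,fx=5,fy=4.6,interpolation=2))
try: armz(d)
except Exception: pass
s=manip.read_state(); print(s['eef_pos'],s['eef_rot'])
a=cv2.imread("pics/scene0.png");b=cv2.imread("pics/top0.png")
cv2.imwrite("pics/g9.png",np.hstack([cv2.resize(a[170:250,340:460],None,fx=3.3,fy=4,interpolation=2),cv2.resize(b[180:280,370:470],None,fx=3.2,fy=3.2,interpolation=2)]))
for n,(u,v) in (("scene",(377,197)),("top",(415,209))):
    img=cv2.imread(f"pics/{n}0.png"); hsv=cv2.cvtColor(img,cv2.COLOR_BGR2HSV)
    m=cv2.inRange(hsv,(100,120,60),(125,255,255)); k=cv2.connectedComponentsWithStats(m); l=k[1][v,u]; print(n,"blue",k[2][l],k[3][l])
    P=cloud(n,np.load(f"pics/{n}0_d.npy")); q=P[(k[1]==l)]; 
    t=q[q[:,2]>q[:,2].max()-4]; print(" z max",np.percentile(q[:,2],[50,90,98]), "captop c",cv2.minEnclosingCircle(t[:,:2].astype(np.float32)),np.median(t,0))
E
```

```text
tab (139, array([-11. ,   2.5, 143.8]), (array([-23.7,  -8. , 140.7]), array([ -0. ,  11.8, 164.6])))
beam (243, array([-83.3,   1.3, 111.5]), (array([-104.5,   -8. ,  108.1]), array([-60.3,  10.9, 114.4])))
beam far (85, array([-97.5,   1. , 110.9]), (array([-104.5,   -8. ,  108.1]), array([-90.2,  10.9, 112.9]))) near (77, array([-62.8,   1.3, 112.1]), (array([-69.6,  -7.5, 109.7]), array([-55.3,  10.9, 114.4])))
[490.59301044 142.2492038  241.9885056 ] [ 3.14016654e+00 -7.51583486e-04  3.30666172e-01]
scene blue [370 191  15  13 165] [376.78787879 197.        ]
 z max [53.25136951 55.19311157 56.01325001] captop c ((-1.5565571784973145, 533.6533203125), 9.999999747378752e-05) [ -1.55655721 533.65332687 691.82279246]
top blue [     0      0    640    480 307012] [319.68443904 239.48141115]
 z max [-21.5715671  312.25791154 644.72159142] captop c ((375.5176086425781, 135.6215362548828), 9.999999747378752e-05) [ 375.51760778  135.62154345 1034.59048922]
```

View pics/g8.png

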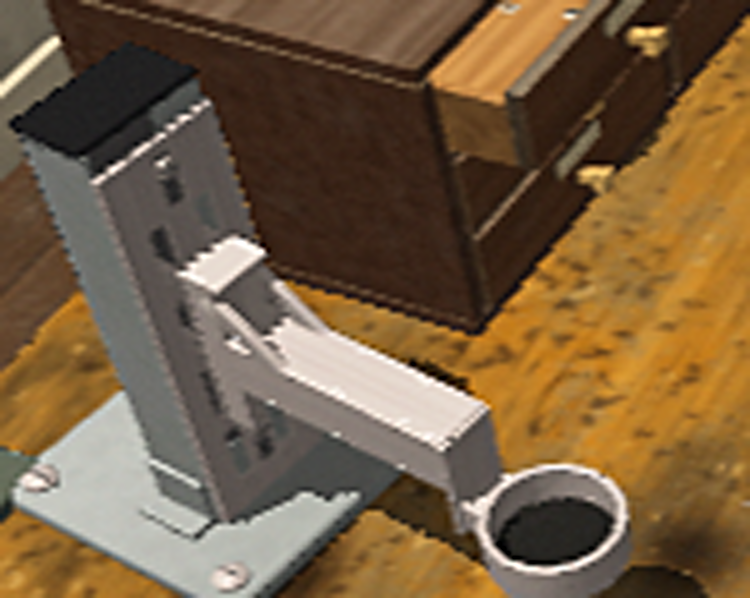

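View pics/g9.png

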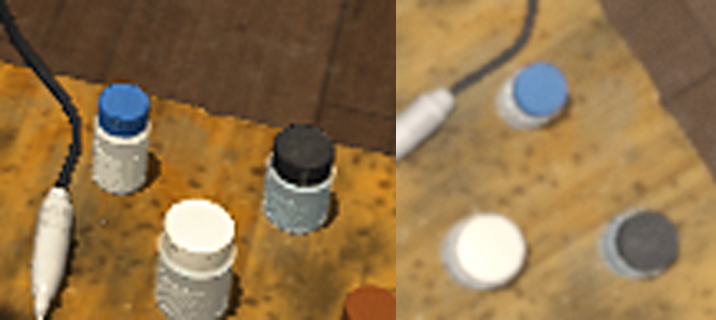

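The arm sits home, level bar the expected droop of 0.03. In the crop of the jars, the blue-capped one (scene 377,204; top 415,209) is clearly the narrowest, ahead of white (399,235) and dark (430,214), so it is the slim jar. Before reaching I'll check where the cable near it runs.

```bash
python3 - <<'E'
from h import *
for n,(u,v) in (("scene",(377,197)),("top",(415,209))):
    img=cv2.imread(f"pics/{n}0.png"); hsv=cv2.cvtColor(img,cv2.COLOR_BGR2HSV); d=np.load(f"pics/{n}0_d.npy")
    m=cv2.inRange(hsv,(98,90,50),(128,255,255)); m[:, :]=m*((abs(np.arange(640)-u)<20)[None,:]&(abs(np.arange(480)-v)<20)[:,None]); 
    P=cloud(n,d); q=P[(m>0)&(d>0)]; t=q[(q[:,2]>50)&(q[:,2]<60)]
    print(n,"cap all",np.median(q,0),len(q),"top",cv2.minEnclosingCircle(t[:,:2].astype(np.float32)),t.mean(0))
    ys,xs=np.nonzero(m); c=(xs.min()+xs.max())/2,(ys.min()+ys.max())/2; print("  pix c",c, cast(n,c,54))
    # anything above 20mm within 150 mm of the jar
    g=(d>0)&(np.hypot(P[...,0]-547,P[...,1]+90)<140)&(P[...,2]>8)&(P[...,2]<900)
    dark=g&(img.max(-1)<80); 
    for z in (8,60,120,200,300,400,600):
        k=P[dark&(P[...,2]>=z)&(P[...,2]<z*1.6+40)]
        if len(k): print("   dark z>",z,len(k),k.min(0).round(),k.max(0).round())
    jb=P[(d>0)&(np.hypot(P[...,0]-547,P[...,1]+90)<35)&(P[...,2]>12)&(P[...,2]<36)]; print("  body",jb.min(0),jb.max(0))
E
```

```text
scene cap all [548.04711538 -86.43796622  53.2428353 ] 167 top ((551.8401489257812, -89.58366394042969), 18.52574348449707) [549.43164164 -89.64770347  53.68267261]
  pix c (np.float64(377.0), np.float64(197.0)) [[546.17670512 -85.85709612  54.        ]]
   dark z> 8 419 [ 429. -176.    8.] [670.  28.  53.]
   dark z> 60 63 [663. -89.  60.] [686. -74.  97.]
  body [ 530.58972698 -102.5271692    12.14288624] [580.03549661 -62.40321282  35.9209896 ]
top cap all [549.26115412 -91.03275956  53.84912645] 184 top ((549.00537109375, -92.47295379638672), 16.361791610717773) [549.45792959 -91.24055256  53.89431287]
  pix c (np.float64(414.5), np.float64(208.0)) [[549.14068609 -91.63395021  54.        ]]
   dark z> 8 25 [ 446. -142.   15.] [658. -79.  53.]
   dark z> 60 46 [663. -88.  61.] [686. -76.  99.]
  body [ 531.37861011 -100.07731475   12.11460306] [578.62278684 -59.84161549  35.91757407]
```

```bash
python3 - <<'E'
from h import *
print(delta([490.1,147.7,241.5],.333,[549.3,-91,110],.785))
E
```

```text
[-22.078 244.939 131.5    -0.452]
```

>>> {"method": "jog_arm", "body": {"deltas": "-3 30 10 -0.06 60; -6 75 30 -0.14 60; -10 120 50 -0.22 60; -14 165 75 -0.3 60; -18 205 100 -0.38 60; -21 232 120 -0.44 60; -22 245 131 -0.452 60; -22 245 131 -0.452 60; -22 245 131 -0.452 60; -22 245 131 -0.452 60"}}

```text
clock: 26.85
eef_pos: [549.7, -89.9, 111.0]
eef_rot: [3.141, -0.001, 0.785]
wrist_force: [0.1, 0.0, 0.3]
finger_gap: 59.7
```

>>> {"method": "jog_arm", "body": {"deltas": "-1 0.5 20 0 60; -1 0.5 45 0 60; -1 0.5 65 0 60; -1 0.5 75 0 60; -1 0.5 75 0 30; -1 0.5 75 0 30; -1 0.5 75 0 30; -1 0.5 75 0 30; -1 0.5 75 0 30; -1 0.5 75 0 30", "squeeze": 15}}

```text
clock: 28.1
eef_pos: [549.6, -91.9, 36.0]
eef_rot: [3.14, -0.001, 0.785]
wrist_force: [0.0, -0.2, 5.9]
finger_gap: 36.8
```

>>> {"method": "jog_arm", "body": {"deltas": "0 0 0 0 30; 0 0 0 0 30; 0 0 -5 0 30; 0 0 -15 0 30; 0 0 -30 0 30; 0 0 -55 0 30; 0 0 -85 0 30; 0 0 -115 0 30; 0 0 -124 0 30; 0 0 -124 0 30", "squeeze": 20}}

```text
clock: 29.35
eef_pos: [549.0, -91.7, 159.3]
eef_rot: [3.141, -0.0, 0.785]
wrist_force: [-0.0, 0.6, -1.3]
finger_gap: 37.4
```

```bash
python3 - <<'E'
from h import *
p,d=optics.camera("scene"); q=p; np.save("pics/scene10_d.npy",d)
cv2.imwrite("pics/g10.png",cv2.resize(p[100:300,320:520,::-1],None,fx=3,fy=3,interpolation=2))
E
```

```text
(no output)
```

View pics/g10.png

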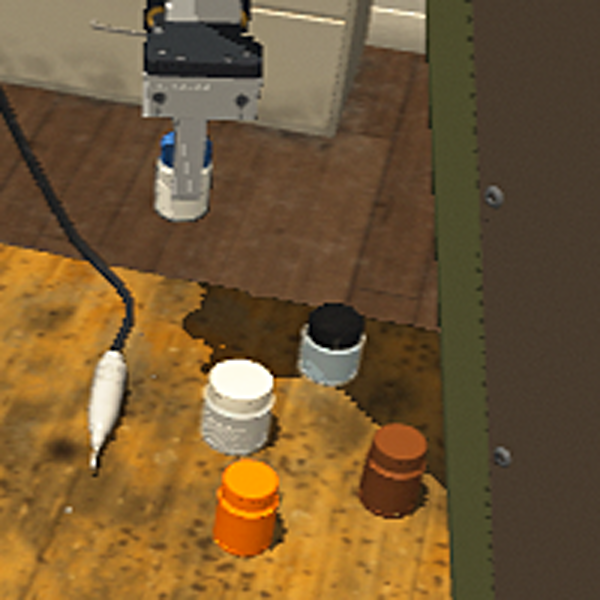

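The jar is held upright (crop 182,185) and the others are untouched. Next I'll measure the cup.

```bash
python3 - <<'E'
from h import *
d=np.load("pics/scene8_d.npy"); P=cloud("scene",d)
a=.333; ex=np.array([np.cos(a),np.sin(a),0]); ey=np.array([-np.sin(a),np.cos(a),0]); O=np.array([518.5,348.4,0])+80*ex
L=np.stack([(P-O)@ex,(P-O)@ey,P[...,2]],-1)
g=(d>0)&(abs(L[...,0]+140)<30)&(abs(L[...,1]-1)<30)&(L[...,2]>50)
z=L[g][:,2]; print(np.histogram(z,bins=np.arange(50,110,4)))
q=L[g&(L[...,2]>75)&(L[...,0]<-112)]; q=q[:, :]
zt=np.percentile(q[:,2],95); print("rim z",zt)
q=q[(q[:,2]>zt-4)][:,:2]
for _ in range(6):
    A=np.c_[2*q,np.ones(len(q))]; x=np.linalg.lstsq(A,(q**2).sum(1),rcond=None)[0]; R=np.sqrt(x[2]+x[:2]@x[:2]); q=q[abs(np.linalg.norm(q-x[:2],axis=1)-R)<3]
print("rim centre local",x[:2],R,len(q))
f=L[g&(np.hypot(L[...,0]+140,L[...,1]-1.4)<17)&(L[...,2]<76)]; print("floor",np.median(f,0),len(f))
C=O-140*ex; print("cup nominal",C)
# colour: dark floor ellipse + rim ellipse
C=C+0*ex; print(delta([549.3,-91.7,160],.785,[C[0],C[1],160],.333))
E
```

```text
(array([  0,   0,  30, 310, 102,  92, 119, 141,   8,   5,   7,   6,   4,
        11]), array([ 50,  54,  58,  62,  66,  70,  74,  78,  82,  86,  90,  94,  98,
       102, 106]))
rim z 81.64529930217526
rim centre local [-140.90291635    1.72663472] 22.777056896749126 148
floor [-137.70470561   -0.81032279   64.41293824] 207
cup nominal [461.79604248 328.78721842   0.        ]
[ 235.312 -359.298   -0.       0.452]
```

```bash
python3 - <<'E'
from h import *
print(delta([549.3,-91.7,160],.785,[461.3,328.8,160],.333))
E
```

```text
[ 234.97  -359.657   -0.       0.452]
```

>>> {"method": "jog_arm", "body": {"deltas": "12 -18 0 0.02 30; 36 -55 0 0.07 30; 65 -99 0 0.12 30; 94 -144 0 0.18 30; 123 -188 0 0.24 30; 152 -233 0 0.29 30; 180 -276 0 0.35 30; 206 -315 0 0.4 30; 225 -345 0 0.44 30; 235 -360 0 0.452 30"}}

```text
clock: 30.65
eef_pos: [459.8, 330.4, 157.6]
eef_rot: [3.141, 0.002, 0.334]
wrist_force: [0.3, -0.7, -0.9]
finger_gap: 36.6
```

```bash
python3 - <<'E'
from cell import manip
for i in range(3):
    s=manip.read_state(); print(s['clock'],s['eef_pos'],s['eef_rot'],s['finger_gap'])
E
```

```text
30.65 [459.76999295 330.44009884 157.5580146 ] [3.14113865e+00 2.33455519e-03 3.33582977e-01] 36.613536258996504
30.65 [459.76999295 330.44009884 157.5580146 ] [3.14113865e+00 2.33455519e-03 3.33582977e-01] 36.613536258996504
30.65 [459.76999295 330.44009884 157.5580146 ] [3.14113865e+00 2.33455519e-03 3.33582977e-01] 36.613536258996504
```

>>> {"method": "jog_arm", "body": {"deltas": "0 0 0 0 30; 0 0 0 0 30; 0 0 5 0 30; 0 0 12 0 30; 0 0 20 0 30; 0 0 27 0 30; 0 0 32 0 30; 0 0 34 0 30; 0 0 34 0 30; 0 0 34 0 30"}}

```text
clock: 31.9
eef_pos: [461.0, 329.1, 125.4]
eef_rot: [-3.141, -0.0, 0.333]
wrist_force: [0.5, 0.4, -0.7]
finger_gap: 37.0
```

```bash
python3 - <<'E'
from h import *
p,d=optics.camera("scene"); np.save("pics/scene11_d.npy",d)
cv2.imwrite("pics/g11.png",cv2.resize(p[220:360,170:320,::-1],None,fx=5,fy=4.2,interpolation=2))
E
```

```text
(no output)
```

View pics/g11.png

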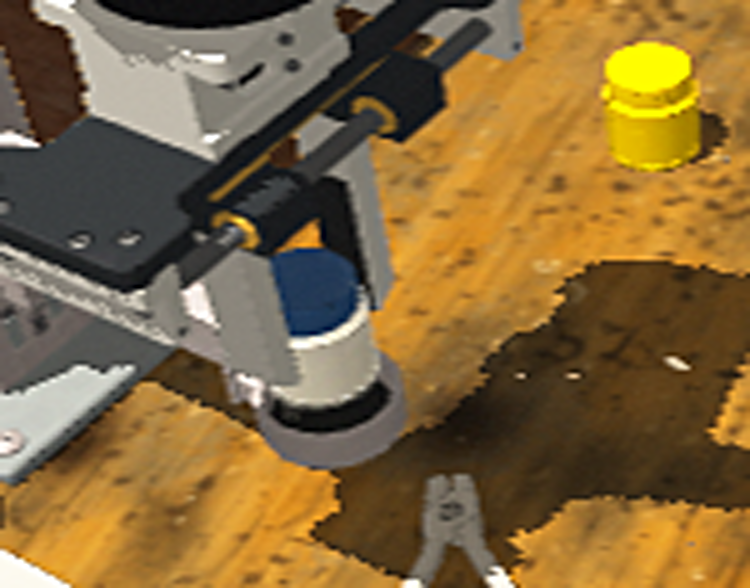

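```bash
python3 - <<'E'
from h import *
d=np.load("pics/scene11_d.npy"); P=cloud("scene",d); img=cv2.resize(cv2.imread("pics/g11.png"),(150,140))
a=.333; ex=np.array([np.cos(a),np.sin(a),0]); ey=np.array([-np.sin(a),np.cos(a),0]); O=np.array([518.5,348.4,0])+80*ex
L=np.stack([(P-O)@ex,(P-O)@ey,P[...,2]],-1)
from scipy.optimize import least_squares
def fit(q,R):
    f=lambda c:np.linalg.norm(q-c,axis=1)-R
    r=least_squares(f,[-140,1.5],loss='soft_l1'); return r.x,np.abs(f(r.x)).mean()
g=(d>0)&(abs(L[...,0]+140)<24)&(abs(L[...,1]-1)<18)
for z0,z1 in((91,97),(97,104),(91,104)):
    q=L[g&(L[...,2]>z0)&(L[...,2]<z1)][:,:2]; print(z0,len(q),fit(q,19.))
q=L[(d>0)&(abs(L[...,0]+140)<28)&(abs(L[...,1]-1)<30)&(L[...,2]>64)&(L[...,2]<79)]; q=q[np.hypot(q[:,0]+140,q[:,1]-1.5)>22]; print("cup out",len(q),fit(q[:,:2],24.5))
print("cap",np.median(L[(d>0)&(np.hypot(L[...,0]+140,L[...,1]-1.5)<14)&(L[...,2]>130)&(L[...,2]<150)],0))
E
```

```text
91 47 (array([-140.55105699,    1.12906501]), np.float64(0.4542203127808565))
97 47 (array([-140.7197569 ,    0.69573034]), np.float64(0.4609488829414684))
91 94 (array([-140.60105819,    0.92993431]), np.float64(0.47276871990308117))
cup out 195 (array([-139.46320633,    1.00227848]), np.float64(0.7326057978894045))
cap [-142.05942846    0.17834737  143.02626479]
```

>>> {"method": "jog_arm", "body": {"deltas": "0.4 0 2 0 30; 0.4 0 5 0 30; 0.4 0 8 0 30; 0.4 0 11 0 30; 0.4 0 14 0 30; 0.4 0 17 0 30; 0.4 0 19 0 30; 0.4 0 21 0 30; 0.4 0 22 0 30; 0.4 0 22 0 30"}}

```text
clock: 33.2
eef_pos: [461.2, 329.2, 103.1]
eef_rot: [3.142, 0.0, 0.333]
wrist_force: [-1.0, -0.5, -0.8]
finger_gap: 36.7
```

>>> {"method": "jog_arm", "body": {"deltas": "0 0 0.2 0 30; 0 0 0.4 0 30; 0 0 0.6 0 30; 0 0 0.8 0 30; 0 0 1 0 30; 0 0 1.2 0 30; 0 0 1.4 0 30; 0 0 1.5 0 30; 0 0 1.5 0 30; 0 0 1.5 0 30"}}

```text
clock: 34.45
eef_pos: [461.3, 329.2, 101.7]
eef_rot: [-3.142, -0.0, 0.333]
wrist_force: [0.2, -0.4, -1.1]
finger_gap: 36.6
```

>>> {"method": "jog_arm", "body": {"deltas": "0 0 0.1 0 30; 0 0 0.2 0 30; 0 0 0.4 0 30; 0 0 0.5 0 30; 0 0 0.6 0 30; 0 0 0.8 0 30; 0 0 1 0 30; 0 0 1 0 30; 0 0 1 0 30; 0 0 1 0 30"}}

```text
clock: 35.7
eef_pos: [461.3, 329.2, 100.7]
eef_rot: [-3.142, -0.0, 0.333]
wrist_force: [-0.2, -0.5, -0.5]
finger_gap: 36.9
```

>>> {"method": "jog_arm", "body": {"deltas": "0 0 0.1 0 30; 0 0 0.2 0 30; 0 0 0.4 0 30; 0 0 0.5 0 30; 0 0 0.6 0 30; 0 0 0.8 0 30; 0 0 1 0 30; 0 0 1 0 30; 0 0 1 0 30; 0 0 1 0 30"}}

```text
clock: 36.95
eef_pos: [461.3, 329.2, 99.7]
eef_rot: [-3.142, -0.0, 0.333]
wrist_force: [-1.3, -0.3, 4.8]
finger_gap: 37.2
```

The jar touches the cup's floor at about 5 N. I'll ease off, release and rise.

>>> {"method": "jog_arm", "body": {"deltas": "0 0 -0.4 0 30; 0 0 -0.4 0 42; 0 0 -0.4 0 46; 0 0 -0.4 0 50; 0 0 -0.4 0 54; 0 0 -0.4 0 54; 0 0 -2 0 54; 0 0 -8 0 54; 0 0 -20 0 54; 0 0 -35 0 54"}}

```text
clock: 38.2
eef_pos: [461.3, 329.3, 135.8]
eef_rot: [-3.141, -0.0, 0.333]
wrist_force: [-0.1, 0.5, 0.4]
finger_gap: 53.8
```

>>> {"method": "jog_arm", "body": {"deltas": "0 0 -20 0 54; 0 0 -50 0 54; 0 0 -80 0 54; 0 0 -110 0 54; -20 30 -120 0 54; -50 70 -120 0 60; -80 110 -120 0 60; -100 160 -120 0 60; -110 200 -120 0 60; -110 200 -120 0 60"}}

```text
clock: 39.45
eef_pos: [422.8, 102.4, 255.9]
eef_rot: [3.141, -0.002, 0.33]
wrist_force: [0.2, 0.1, 1.0]
finger_gap: 60.0
```

```bash
python3 - <<'E'
from h import *
from cell import manip
p,d=optics.camera("scene"); np.save("pics/scene12_d.npy",d); t,dt=optics.camera("top"); cv2.imwrite("pics/top12.png",t[:,:,::-1])
cv2.imwrite("pics/g12.png",cv2.resize(p[200:350,125:275,::-1],None,fx=4,fy=4,interpolation=2))
cv2.imwrite("pics/s12.png",p[:,:,::-1])
try: armz(d)
except Exception as e: print("x")
P=cloud("scene",d); a=.333; ex=np.array([np.cos(a),np.sin(a),0]); ey=np.array([-np.sin(a),np.cos(a),0]); O=np.array([518.5,348.4,0])+80*ex
L=np.stack([(P-O)@ex,(P-O)@ey,P[...,2]],-1)
q=L[(d>0)&(np.hypot(L[...,0]+140,L[...,1]-1.5)<17)&(L[...,2]>100)&(L[...,2]<135)]; k=q[q[:,2]>np.median(q[:,2])-2]; print("cap",np.median(k,0),np.ptp(k,0))
c=k.mean(0); print("normal",np.linalg.svd(k-c)[2][2])
s=manip.read_state(); print(s['clock'],s['eef_pos'])
E
```

```text
tab (151, array([-11.2,   2.5, 143.7]), (array([-23.7,  -8. , 140.2]), array([ -0. ,  11.9, 164.5])))
beam (249, array([-83.2,   1.7, 111.3]), (array([-104.9,   -7.9,  107.5]), array([-60.1,  11. , 114.5])))
beam far (89, array([-98.3,   1.7, 110.8]), (array([-104.9,   -7.9,  107.5]), array([-90.1,  11. , 113.8]))) near (77, array([-62.7,   1.4, 112.1]), (array([-69.9,  -7.9, 110.2]), array([-55. ,  10.8, 113.7])))
rim 241 [ 95.8723314  103.49131103 104.75616757]
cap [-141.39427354    1.46574406  117.74927908] [31.61563785 32.35077649  5.62634466]
normal [ 2.16790716e-02 -2.81173087e-04 -9.99764942e-01]
39.55 [422.72003207 104.34467202 255.41123115]
```

View pics/g12.png

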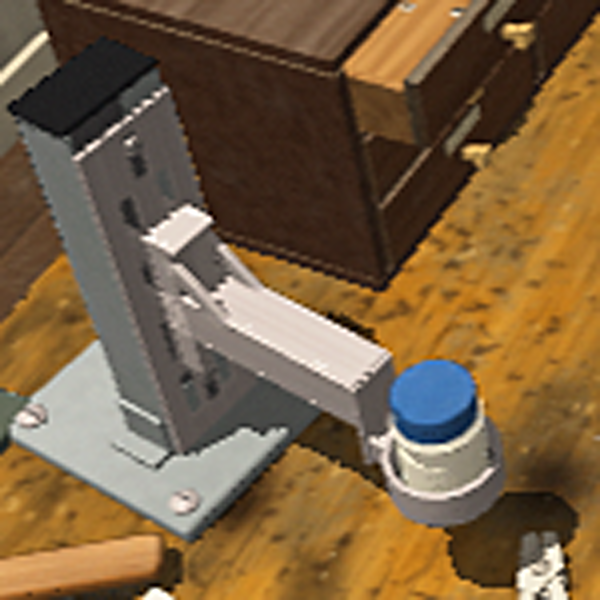

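View pics/s12.png

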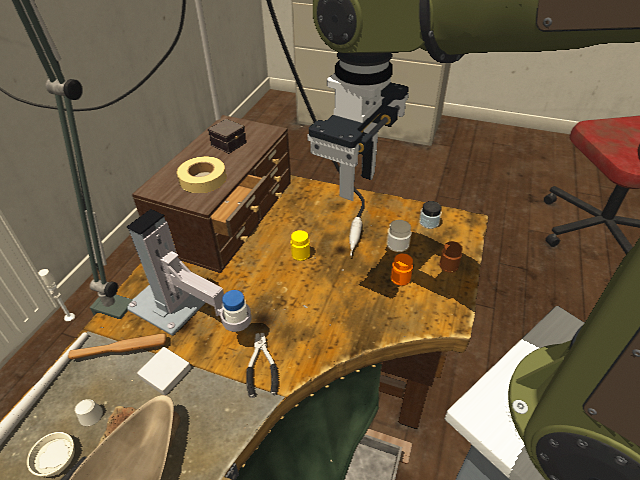

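```bash
python3 - <<'E'
from cell import manip, workorder
s=manip.read_state(); print(s['clock'],s['wrist_force'].round(1)); print(workorder.sign_off())
E
```

```text
39.55 [-0.7 -1.1  0.5]
the job is handed in; nothing more can be done
None
```

The jar arm is hung on the slotted post and pressed home. The slim jar, the blue-capped one, stands upright in its cup. I handed the job in at 39.6 s with the gripper clear of everything.

- **Hooking:** the claws entered the two upper rows with almost no force. The back face met the strip at the expected depth with about 7 N.
- **Pressing home:** pressing on the tab took 6–8 N on the catch's slope. The force then vanished as the arm dropped its full 11 mm, and it bottomed firmly at about 16 N, well under the 50 N bending limit.
- **Jar:** it touched the cup floor with about 5 N before I released it. In the last image it is seated on the floor, leaning about 0.02 rad, in line with the droop of about 0.03 rad.
- **Other jars:** the other two and the look-alikes are where they were.

**Not confirmed or in disagreement:**
- **Catch:** it is hidden behind the arm's root, so I could not see it snap out. I infer it from the drop and the firm stop.
- **Cameras:** the scene camera showed a sideways error of about 1.5 mm against the robot and the top camera about 0. I corrected for this.
- **Strip height:** image readings put the strip roughly 3.5 to 5 mm below nominal. The final contact agreed, at about 5 mm.

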